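# Hang the compost tamper back on the tool rail

## Robot

A 7-joint arm with a two-finger parallel gripper is mounted at the origin on the work surface. World frame = base frame: x ahead of the robot, y to its left, z up, the work surface at z = 0. Lengths are in m, angles in rad, forces in N, time in s.
With the tool pointing down it reaches from about 0.425 to 0.875 m from the base axis. Payload 9.9 kg.
Tool frame: the origin (TCP) lies on the centre line of the jaws, within the pads' length; the fingertips stand 11 mm ahead of it and the grasp point (between the pads) lies 8 mm behind it; z points along the fingers, y is the line along which they close (so a half turn about z gives the same grasp; the last joint's range is limited). The gripper opens to 85 mm and grips with 20 to 120 N. Pads are 22 mm wide; open, the fingers measure 114 mm over their backs; the gripper's body (76 mm by 85 mm) begins 54 mm behind the grasp point. The pads swing forward as they close: fully open they stand 13 mm farther back than shut.
Start: joints at [-0.084, 0.576, 0.025, 1.437, -0.015, 1.129, -0.057], TCP at [0.675, 0, 0.242] pointing down, gripper open.
Joint ranges: [-2.76, 2.76], [-0.34, 2.15], [-1.52, 1.57], [0.19, 2.46], [-1.09, 4.23], [0.17, 1.99], [-2.82, 2.82]. Speed limits (rad/s): [2.22, 2.22, 3.01, 3.01, 3.14, 3.14, 3.14].

## Interface

Orientations are given as a 3x3 rotation matrix whose columns are the frame's x, y, z axes.
In Python, from station import arm, eyes, job gives the robot as it stands.
- The arm moves only by the tool jog_arm, never from a script. Its argument "steps" is text: rows parted by semicolons, each of 4 numbers parted by spaces: the shift along the tool's x, y, z normalised to -1 to 1, where 1 is 30 mm, then the turn about the tool's z normalised to -1 to 1, where 1 is 5 degrees. A call has 1 to 20 rows; each row shifts and turns the commanded pose from where the row before left it, along the tool's axes as they then stand; what a row does not reach is not made up. A row lasts 1/12 s, in which the tool goes at most 41.7 mm and 7.16 degrees, less where a joint would pass 70% of its speed; a pose out of reach is approached as far as the arm can. A call with a number of a shift or a turn outside -1 to 1 is refused whole. A call with a gripper value outside its range is refused whole. "grip" is the opening, from 0 (shut) to 1 (fully open), set as the call begins (left out, the last holds). The fingers move at their own pace and stop on an object; the grip force is fixed at half the most. Time passes only in rows, so rows that do not move let the fingers close. It gives the time, the measured TCP pose, the force, the opening and the grip force at its end, in the units of the state.
- arm.state(): the state, without advancing time (a new reading comes with each control period).
- eyes.grab_frame(name): name is "scene" or "side" or "wrist"; returns a dict with "frame" (384x512x3 uint8, red, green, blue), "z_map" (384x512 float32, m along the optical axis (not along the pixel's ray), 0 where there is no reading), "fx", "fy", "cx", "cy" (pixels), "R" (3x3) and "t" (3): a world point X has camera coordinates R X + t; the wrist camera has in their place "mount" (4x4, takes a point from camera to tool coordinates, whose origin is the TCP and whose axes are the flange's). Camera axes: x right, y down, z forward; pixel columns grow to the right and rows downward; lengths in m; the calibration is good to about 2 mm. The wrist camera is an equidistant fisheye: a pixel r from the principal point sees the ray r / f radians off the axis. A picture is of the moment at which its call begins: read the wrist's pose just before it.
- job.job_done(): hands the job in; it is judged then, once.
The state is a dict: "time": time; "qpos": joint angles; "qvel": joint speeds; "tau": joint torques, N m; "eef_pos": TCP position; "tool_rot": TCP orientation; "force": force on the tool from outside, world axes, zero at the start; "torque": the same for the moment, N m; "gripper_width": finger opening in m; "grasp_force": force on a finger pad.
Only numpy, scipy, OpenCV 4.12 (cv2) and the standard library are available. Lean on these libraries where they do the work, as an engineer would, in place of code of your own. Each camera call takes 0.05 s, during which the arm holds its last target. There are 200 camera calls.

## Task

The compost tamper has been left lying on the potting bench. Stand it up on its square steel foot on the bench and let go of it, then take hold of it afresh and hang it by the hole in its handle on the one empty peg of the tool rail, pushed back past the middle of the peg so that it cannot slip off. Leave the two tools already hanging there, the potted seedling and the flask where they are.

Things in the scene. Friction and masses are not known exactly. Their poses are not given: they have to be found in the camera images.
- tamper_mid (a point): Middle of the handle of the compost tamper, the loose tool lying on the bench: 165 mm long, about 0.38 kg, a square steel foot 72 x 72 x 8 mm with a straight flat wooden handle standing on its centre, 30 mm wide (along y) and 14 mm thick (along x). z runs up the handle: the foot's underside is 82.5 mm before this point, the handle's top 82.5 mm past it.
- tamper_eye (a point): Centre of the hanging hole, 16 mm across, bored through the 14 mm thickness of the tamper's handle along x (axes as tamper_mid), 15 mm below the handle's top and 150 mm above the foot's underside; the wood is 7 mm wide either side of it. At the start the handle lies on one flat, its top and an edge of the foot on the bench, sloping 10 deg down to the top, the hole near vertical.
- tamper_foot (a point): Centre of the underside of the tamper's foot; z points up the handle. Standing, it is at bench height (z = 0). The centre of mass is only about 15 mm above it, so with one edge of the foot on the bench and the handle leaning less than about 50 deg from upright, the tamper drops onto its foot when let go.
- peg_free_root (a point): Root of the empty peg, on its clip's front face, 235 mm above the bench. The peg is a steel rod 8 mm thick, round-ended, running 75 mm out along -x (to the robot) and rising 10 deg (13 mm at the tip). x points into the rail, y along it, z up. The other two pegs are alike, 115 mm apart, same height; which is empty varies. An upright tamper slides on with about 2 mm of play each way.
- peg_free_tip (a point): Centre of the rod at the end of the empty peg (axes as peg_free_root); the rounding reaches 4 mm further.
- rail: The tool rail: an aluminium bar 460 mm long and 40 mm high, top 249 mm above the bench (pegs' clips 253 mm), fixed on two posts 205 mm either side of its middle; below the bar is open space. Origin on the bench under the middle of the line of the pegs' roots; x points away from the pegs, y along the bar.
- fork_mid (a point): Middle of a hand fork (195 mm long, 50 mm wide) that hangs loose on one of the other pegs by its hole, 85 mm above this point. To be left.
- trowel_mid (a point): Middle of a small trowel (195 mm long, 48 mm wide) that hangs loose on the remaining peg by its hole, 85 mm above this point. To be left.
- seedling_mid (a point): Middle of a black square pot, 70 mm wide and 75 mm high, with a seedling reaching 130 mm above the bench. This point is half-way up the pot. To be left.
- flask_mid (a point): Half-way up a white plastic flask, 60 mm across and 150 mm high, standing on the bench. To be left.

How it is judged:
By the outcome, as a careful person would: the job done as asked, in the order asked, and still so for the second after the job is handed in, with the robot touching nothing.
It also fails if it takes over 62 s, if anything falls off the work surface, if the arm or the gripper's body presses on something with over 40 N, if the wrist force passes 120 N, or if a joint passes its speed limit or range.

## Working session

There is one attempt and no reset: what is moved stays moved. The work goes in short steps, Python scripts to look and compute and a tool call to move; the robot and the scene stay as the last step left them, time stands still between calls to the robot, and variables do not carry over. Pictures are saved under pics/ and viewed, at most 12 in all, crops included, and the job is handed in when it is done.

Besides the shell and the picture viewer there is one more tool, called after "Emit:" as name(argument=value, ...), one argument or row to a line, values as JSON. jog_arm: Moves the arm, as the interface text tells. Scaled input: -1 to 1 covers 30 mm each way for a shift and 5 degrees each way for a turn. Its arguments: {"type":"object","properties":{"steps":{"type":"string"},"grip":{"type":"number"}},"required":["steps"]}

```bash
mkdir -p pics; cat > h.py <<'E'
import numpy as np, cv2
from station import arm, eyes, job
def grab(n):
    f=eyes.grab_frame(n); return f
def cloud(f):
    z=f["z_map"].astype(float); v,u=np.indices(z.shape)
    P=np.stack([(u-f["cx"])/f["fx"]*z,(v-f["cy"])/f["fy"]*z,z],-1)
    W=(P-np.array(f["t"]))@np.array(f["R"]); W[z==0]=np.nan
    return W
def save(f,n,s=1.5):
    cv2.imwrite("pics/"+n,cv2.resize(f["frame"][:,:,::-1],None,fx=s,fy=s))
def proj(f,X):
    c=np.array(f["R"])@np.array(X)+f["t"]; return f["fx"]*c[0]/c[2]+f["cx"],f["fy"]*c[1]/c[2]+f["cy"]
E
python3 - <<'E'
from h import *
s=arm.state(); print(s["time"],s["eef_pos"],np.round(s["tool_rot"],3),s["gripper_width"])
for n in("scene","side"):
    f=grab(n); save(f,n+"0.png"); np.savez("pics/"+n+"0.npz",**f)
    print(n,np.round(-np.array(f["R"]).T@f["t"],3),np.round(np.array(f["R"])[2],2),f["fx"])
E
```

```text
0.0 [ 6.74566428e-01 -1.24249199e-06  2.41429821e-01] [[-0.     1.    -0.002]
 [ 1.     0.    -0.   ]
 [-0.    -0.002 -1.   ]] 0.0851849713918171
scene [1.587 0.598 1.026] [-0.69 -0.41 -0.6 ] 465.9391559924846
side [-0.083 -0.672  0.8  ] [ 0.6   0.58 -0.56] 441.6954553834594
```

View pics/scene0.png

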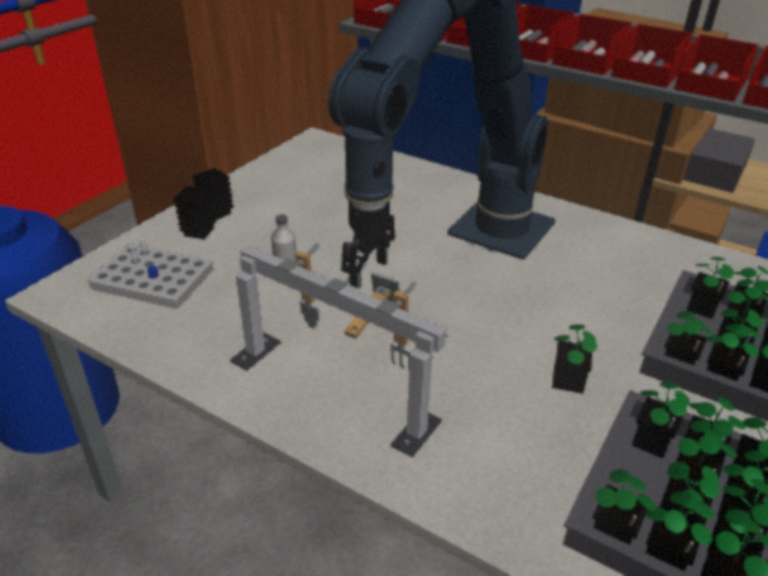

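View pics/side0.png

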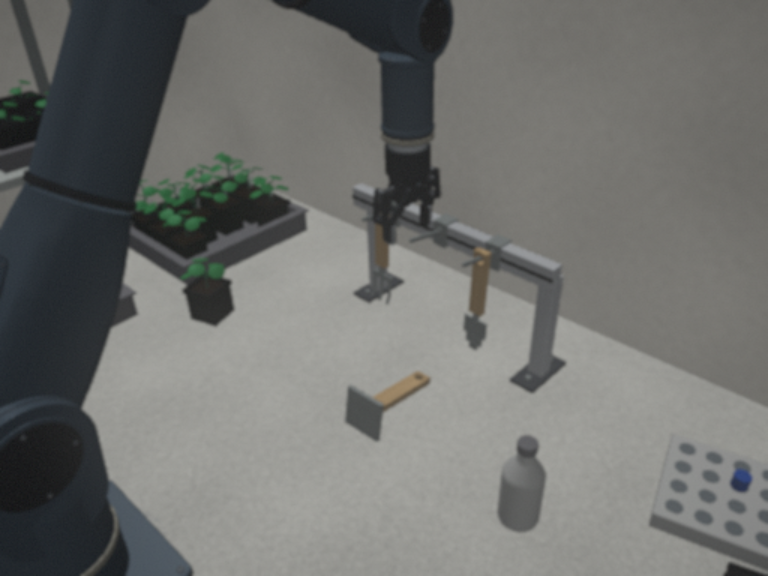

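The side view shows the tamper with its foot near (365,412) and handle top near (425,378). The middle peg, near (430,237), is empty, with the fork to its left and the trowel to its right. The flask is at (520,485). Next I'll measure the tamper and the rail.

```bash
python3 - <<'E'
from h import *
for n in("side","scene"):
    f=dict(np.load(f"pics/{n}0.npz")); W=cloud(f); hsv=cv2.cvtColor(f["frame"],cv2.COLOR_RGB2HSV)
    ok=np.isfinite(W[...,0])
    bench=ok&(abs(W[...,2])<.015)&(W[...,0]>.4)&(W[...,0]<.8)&(abs(W[...,1])<.3)
    print(n,"bench z",np.median(W[bench][:,2]),W[bench][:,2].std())
    wood=ok&(hsv[...,0]<22)&(hsv[...,0]>8)&(hsv[...,1]>90)&(W[...,2]<.3)&(W[...,0]>.3)&(W[...,0]<1.1)&(abs(W[...,1])<.4)
    k,l,st,ce=cv2.connectedComponentsWithStats(wood.astype(np.uint8))
    for i in range(1,k):
        if st[i,4]<25: continue
        p=W[l==i]; c=p.mean(0); u,s,vt=np.linalg.svd(p-c,full_matrices=0)
        d=vt[0]*np.sign(vt[0][0]); t=(p-c)@d
        print(st[i],np.round(c,3),np.round(d,3),np.round([t.min(),t.max()],3), "ends",np.round(c+d*t.min(),3),np.round(c+d*t.max(),3))
    # rail top
    r=ok&(W[...,2]>.24)&(W[...,2]<.262)&(W[...,0]>.7)&(W[...,0]<1.1)&(abs(W[...,1])<.45)&(hsv[...,1]<60)
    p=W[r]; print("rail n",len(p),p.min(0),p.max(0))
    rect=cv2.minAreaRect(p[:,:2].astype(np.float32)); print(rect, np.median(p,0))
    np.save(f"pics/r_{n}.npy",p)
E
```

```text
side bench z 0.0008341439897521319 0.002144687863709296
rail n 1106 [ 0.70098778 -0.25954775  0.2400225 ] [0.76562818 0.19960988 0.26183058]
((0.7330150604248047, -0.029923900961875916), (0.45915400981903076, 0.06404589861631393), 89.7257080078125) [ 0.73679804 -0.10574397  0.24912692]
scene bench z 0.0003842463636384512 0.0027581537774673945
[198 168   9  12  53] [ 0.701 -0.135  0.242] [ 0.086 -0.412  0.907] [-0.025  0.015] ends [ 0.698 -0.125  0.22 ] [ 0.702 -0.141  0.256]
[249 195  11   5  29] [ 0.489 -0.088  0.036] [ 0.604 -0.792  0.092] [-0.021  0.016] ends [ 0.476 -0.071  0.034] [ 0.498 -0.1    0.038]
[262 194  10  12  67] [0.707 0.093 0.244] [ 0.018 -0.649  0.761] [-0.022  0.018] ends [0.707 0.107 0.228] [0.707 0.082 0.258]
[231 211  14  14 108] [ 0.593 -0.087  0.016] [ 0.982  0.089 -0.167] [-0.026  0.026] ends [ 0.567 -0.089  0.021] [ 0.619 -0.085  0.012]
[263 224   8   6  25] [0.704 0.093 0.144] [ 0.03  -0.999  0.013] [-0.011  0.013] ends [0.704 0.104 0.143] [0.705 0.081 0.144]
rail n 1331 [ 0.70152451 -0.2563873   0.24002379] [0.77670323 0.20383973 0.26118258]
((0.7380414605140686, -0.025945007801055908), (0.4601375162601471, 0.06672129780054092), 88.60369873046875) [ 0.75069845 -0.00104894  0.24896088]
```

```bash
python3 - <<'E'
from h import *
f=dict(np.load("pics/side0.npz")); W=cloud(f); hsv=cv2.cvtColor(f["frame"],cv2.COLOR_RGB2HSV)
ok=np.isfinite(W[...,0])
print("hsv wood",hsv[259,268],hsv[262,260],hsv[190,320])
wood=ok&(hsv[...,0]<25)&(hsv[...,1]>70)&(W[...,2]<.06)&(W[...,0]>.4)&(W[...,0]<.7)&(W[...,1]<0.05)&(W[...,1]>-.2)
p=W[wood];print(len(p)); 
rect=cv2.minAreaRect(p[:,:2].astype(np.float32));print("wood rect",rect);print(cv2.boxPoints(rect).round(3).tolist(),p[:,2].min(),p[:,2].max())
foot=ok&(W[...,2]>.008)&(W[...,2]<.1)&(W[...,0]>.4)&(W[...,0]<.7)&(W[...,1]<0.05)&(W[...,1]>-.2)&~wood&(hsv[...,1]<60)
q=W[foot];print("foot",len(q),np.percentile(q,[2,50,98],axis=0).round(3).tolist())
c=np.median(q,0);q=q[np.linalg.norm(q-c,axis=1)<.05];u,s,vt=np.linalg.svd(q-q.mean(0),full_matrices=0);print("normal",vt[2],q.mean(0),s)
rr=cv2.minAreaRect(q[:,1:].astype(np.float32));print(rr)
# pegs
for n in("side","scene"):
    f=dict(np.load(f"pics/{n}0.npz")); W=cloud(f)
    g=(W[...,0]>.6)&(W[...,0]<.70)&(W[...,2]>.215)&(W[...,2]<.27)&(abs(W[...,1]+.028)<.16)
    p=W[g]; v,u=np.nonzero(g)
    print(n,len(p))
    for y0 in np.arange(-.19,.14,.02):
        m=(p[:,1]>=y0)&(p[:,1]<y0+.02)
        if m.sum()>2: print(round(y0,2),m.sum(),p[m].min(0).round(3),p[m].max(0).round(3),np.median(p[m],0).round(3))
    P=np.load(f"pics/r_{n}.npy")
    ys=np.arange(-.22,.17,.02)
    fr=[np.percentile(P[(abs(P[:,1]-y)<.01)&(P[:,2]>.246)&(P[:,2]<.252),0],[3,97]).round(4).tolist() for y in ys]
    fr=np.array(fr);print(np.polyfit(ys,fr[:,0],1),np.polyfit(ys,fr[:,1],1));print(fr.T)
E
```

```text
hsv wood [ 17  85 156] [ 17  89 155] [17 72 92]
297
wood rect ((0.5526856780052185, -0.09515941888093948), (0.11721514165401459, 0.029304539784789085), 1.1190513372421265)
[[0.49399998784065247, -0.0820000022649765], [0.49399998784065247, -0.11100000143051147], [0.6119999885559082, -0.10899999737739563], [0.6110000014305115, -0.07900000363588333]] 0.004925227110860074 0.03940957802460792
foot 839 [[0.447, -0.158, 0.01], [0.458, -0.108, 0.048], [0.693, -0.063, 0.097]]
normal [-0.97622114 -0.06746994  0.20600992] [ 0.45601489 -0.10093735  0.04402584] [0.51931217 0.46688519 0.11679787]
((-0.09825156629085541, 0.041703466325998306), (0.07431113719940186, 0.06738688051700592), 1.4097645282745361)
side 318
-0.17 46 [ 0.689 -0.157  0.216] [ 0.7   -0.15   0.254] [ 0.693 -0.154  0.234]
-0.15 126 [ 0.648 -0.15   0.215] [ 0.699 -0.131  0.255] [ 0.691 -0.143  0.246]
-0.13 7 [ 0.691 -0.13   0.218] [ 0.695 -0.128  0.252] [ 0.693 -0.129  0.238]
-0.05 12 [ 0.658 -0.033  0.24 ] [ 0.7   -0.03   0.251] [ 0.677 -0.03   0.246]
-0.03 49 [ 0.617 -0.03   0.24 ] [ 0.699 -0.01   0.269] [ 0.66  -0.027  0.249]

[... 197 characters left out ...]
0.093 0.22 ]Traceback (most recent call last):
  File "<stdin>", line 23, in <module>
    return _quantile_unchecked(
        a, q, axis, out, overwrite_input, method, keepdims, weights)
    return _ureduce(a,
                    func=_quantile_ureduce_func,
    ...<5 lines>...
                    overwrite_input=overwrite_input,
                    method=method)
    r = func(a, **kwargs)
    result = _quantile(arr,
                       quantiles=q,
    ...<2 lines>...
                       out=out,
                       weights=wgt)
    slices_having_nans = np.isnan(arr[-1, ...])
                                  ~~~^^^^^^^^^
IndexError: index -1 is out of bounds for axis 0 with size 0
```

Emit:
jog_arm(
  steps="0 0 -1 0;0 0 -1 0;-0.75 -0.96 0 0;-0.75 -0.96 0 0;-0.75 -0.96 0 0;-0.75 -0.96 0 0;0 0 0 0",
  grip=1,
)

```text
time: 0.68
eef_pos: [0.5544, -0.096, 0.3027]
tool_rot: [[0.007, 1.0, -0.003], [1.0, -0.007, -0.003], [-0.003, -0.003, -1.0]]
force: [0.5, -0.9, -0.2]
gripper_width: 0.0854
grasp_force: 0.0
```

Emit:
jog_arm(
  steps="0 0 0 1;0 0 0 1;0 0 0 1;0 0 0 1;0 0 0 1;0 0 0 1;0 0 0 1;0 0 0 1;0 0 0 1;0 0 0 1;0 0 0 1;0 0 0 1;0 0 0 1;0 0 0 1;0 0 0 1;0 0 0 1;0 0 0 1;0 0 0 1;0 0 0 0;0 0 0 0",
)

```text
time: 2.35
eef_pos: [0.5598, -0.0897, 0.302]
tool_rot: [[1.0, 0.003, -0.001], [0.003, -1.0, -0.0], [-0.001, 0.0, -1.0]]
force: [0.2, 0.5, 0.3]
gripper_width: 0.0851
grasp_force: 0.0
```

```bash
python3 - <<'E'
from h import *
s=arm.state(); print(s["time"],s["eef_pos"],np.round(s["tool_rot"],3),s["gripper_width"],np.round(s["qpos"],2))
f=grab("wrist"); save(f,"w1.png"); np.savez("pics/w1.npz",pos=s["eef_pos"],rot=s["tool_rot"],**f)
print(np.round(f["mount"],4).tolist(),f["fx"],f["cx"],f["cy"])
f=grab("side"); np.savez("pics/side1.npz",**f); f=grab("scene"); np.savez("pics/scene1.npz",**f)
E
```

```text
2.35 [ 0.55980415 -0.08971543  0.30200496] [[ 1.     0.003 -0.001]
 [ 0.003 -1.    -0.   ]
 [-0.001  0.    -1.   ]] 0.0850560300308165 [-0.2   0.39  0.41  1.65 -0.17  1.14 -1.32]
[[-0.0008, -0.9467, -0.322, 0.0821], [1.0, -0.0009, 0.0001, -0.0002], [-0.0004, -0.322, 0.9467, -0.1304], [0.0, 0.0, 0.0, 1.0]] 297.3186396354542 254.25043085320857 192.67928909008995
```

View pics/w1.png

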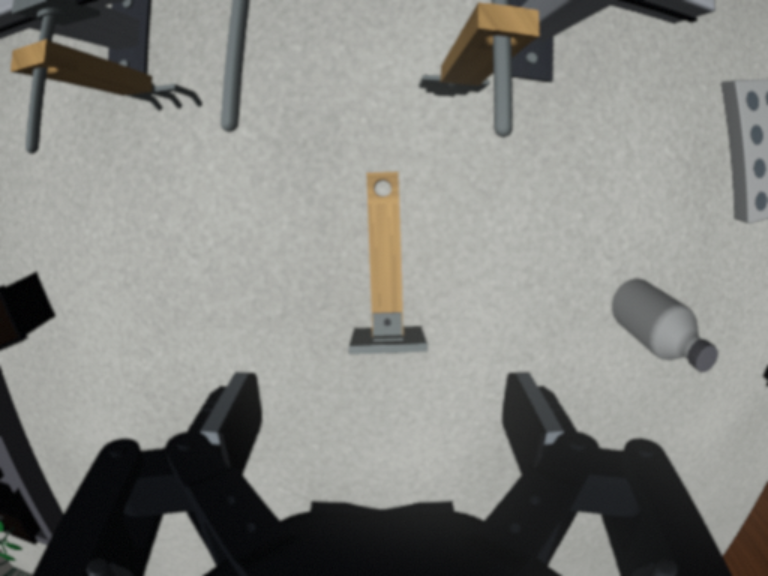

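The wrist view shows the hole at (383,187) and the foot at (388,340). The free peg's tip is at (230,125), and the other two tips are at (503,132) and (33,150). I'll cast these as rays.

```bash
cat >> h.py <<'E'
def wray(f,pos,rot,uv):
    uv=np.atleast_2d(uv).astype(float); d=(uv-[f["cx"],f["cy"]]); r=np.linalg.norm(d,axis=1); th=np.hypot(d[:,0]/f["fx"],d[:,1]/f["fy"])
    c=np.stack([np.sin(th)*d[:,0]/r,np.sin(th)*d[:,1]/r,np.cos(th)],1)
    M=np.array(f["mount"]); R=np.array(rot)
    return np.array(pos)+R@M[:3,3], c@(R@M[:3,:3]).T
def wplane(f,pos,rot,uv,z):
    o,d=wray(f,pos,rot,uv); return o+d*((z-o[2])/d[:,2])[:,None]
E
python3 - <<'E'
from h import *
f=dict(np.load("pics/w1.npz")); pos,rot=f["pos"],f["rot"]
hsv=cv2.cvtColor(f["frame"],cv2.COLOR_RGB2HSV)
m=((hsv[...,0]>8)&(hsv[...,0]<25)&(hsv[...,1]>70)).astype(np.uint8)
k,l,st,ce=cv2.connectedComponentsWithStats(m)
i=l[150,257]; print(st[i])
v,u=np.nonzero(l==i)
# top face plane: z=.0138 at top end x0, rising toward foot 10deg
o,d=wray(f,pos,rot,np.c_[u,v])
xt=.62
for _ in range(5):
    # z = .0138+ (xt-x)*tan10
    t=np.tan(np.radians(10)); s=(.0138+(xt-o[0])*t-o[2])/(d[:,2]+t*d[:,0]); P=o+d*s[:,None]; xt=np.percentile(P[:,0],99.5)
rect=cv2.minAreaRect(P[:,:2].astype(np.float32)); print("handle rect",rect,"xt",xt)
xs=np.linspace(P[:,0].min()+.01,P[:,0].max()-.004,12); mid=[(P[abs(P[:,0]-x)<.003,1].min()+P[abs(P[:,0]-x)<.003,1].max())/2 for x in xs]
c=np.polyfit(xs,mid,1);print("axis slope deg",np.degrees(np.arctan(c[0])),"y at .59",np.polyval(c,.59))
print("hole",wplane(f,pos,rot,[[383/1.5,187/1.5]],.0145+.002))
tips=wplane(f,pos,rot,np.array([[230,124],[503,130],[33,146]])/1.5,.248);print("tips",tips)
print("free peg upper pts",wplane(f,pos,rot,np.array([[238,3]])/1.5,.240))
print(f["z_map"][82:88,153:155])
E
```

```text
[ 245  115   23   94 1805]
handle rect ((0.5492186546325684, -0.0923256129026413), (0.13014429807662964, 0.02895737625658512), 2.0061562061309814) xt 0.6137792535680816
axis slope deg 2.0629506646677633 y at .59 -0.09082916657924603
hole [[ 0.60034167 -0.09108077  0.0165    ]]
tips [[ 0.65215146 -0.02581683  0.248     ]
 [ 0.64887711 -0.13977215  0.248     ]
 [ 0.6555156   0.08759763  0.248     ]]
free peg upper pts [[ 0.7085412  -0.02646136  0.24      ]]
[[0.16876191 0.16946119]
 [0.1692419  0.16902599]
 [0.1689498  0.16866408]
 [0.1699278  0.17149924]
 [0.17090437 0.17251758]
 [0.17173545 0.17325203]]
```

Emit:
jog_arm(
  steps="0 0 0 -0.37;0.77 0.07 0 0;0 0 1 0;0 0 1 0;0 0 1 0;0 0 1 0;0 0 1 0;0 0 1 0;0 0 1 0;0 0 1 0;0 0 0.6 0;0 0 0.5 0;0 0 0.4 0;0 0 0 0;0 0 0 0;0 0 0 0",
  grip=0.8,
)

```text
time: 3.83
eef_pos: [0.5836, -0.0916, 0.0182]
tool_rot: [[0.999, 0.032, 0.001], [0.032, -0.999, -0.0], [0.001, 0.0, -1.0]]
force: [-0.6, -0.3, -0.6]
gripper_width: 0.0683
grasp_force: 0.0
```

Emit:
jog_arm(
  steps="0 0 0.17 0;0 0 0 0;0 0 0 0;0 0 0 0;0 0 0 0;0 0 0 0;0 0 0 0;0 0 0 0",
  grip=0,
)

```text
time: 4.5
eef_pos: [0.5832, -0.0914, 0.0127]
tool_rot: [[0.999, 0.032, 0.001], [0.032, -0.999, -0.0], [0.001, 0.0, -1.0]]
force: [-1.4, 0.0, 5.9]
gripper_width: 0.0289
grasp_force: 59.8
```

Emit:
jog_arm(
  steps="0 0 -0.3 0;0 0 -0.3 0;0 0 -0.3 0;0 0 -0.3 0;0 0 -0.3 0;0 0 -0.3 0;0 0 -0.3 0;0 0 0 0;0 0 0 0",
)

```text
time: 5.25
eef_pos: [0.5833, -0.0913, 0.0758]
tool_rot: [[0.999, 0.032, 0.001], [0.032, -0.999, -0.0], [0.001, 0.0, -1.0]]
force: [0.1, 0.5, -3.7]
gripper_width: 0.0288
grasp_force: 59.7
```

```bash
python3 - <<'E'
from h import *
s=arm.state(); print(s["time"],s["eef_pos"],s["force"],s["torque"])
f=grab("side"); cv2.imwrite("pics/s2.png",cv2.resize(f["frame"][100:320,180:420,::-1],None,fx=2.5,fy=2.5))
E
```

```text
5.25 [ 0.58331582 -0.09132793  0.07583272] [ 0.14836116  0.47508507 -3.67306942] [ 0.06640857 -0.38471324 -0.02077273]
```

View pics/s2.png

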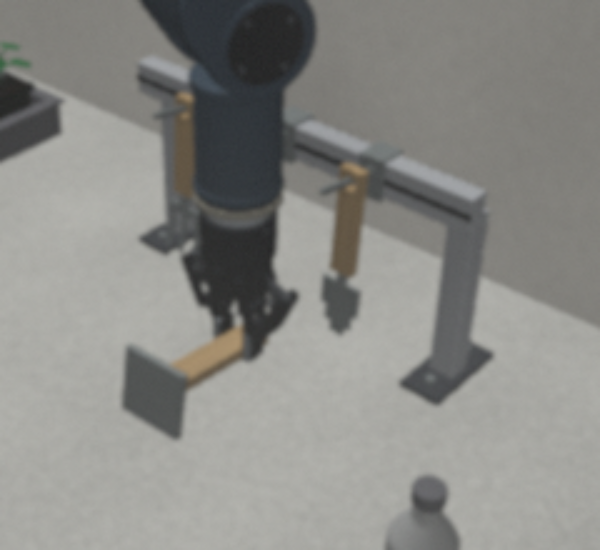

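The side crop shows the tamper clear of the bench, with its foot at (155,395). It's still rigid in the grip, so pad friction holds against gravity. I'll lower it close to the bench and see whether a slightly larger commanded opening softens the grip enough for it to pivot.

Emit:
jog_arm(
  steps="0 0 0.6 0;0 0 0.6 0;0 0 0.3 0;0 0 0 0;0 0 0 0",
)

```text
time: 5.72
eef_pos: [0.5825, -0.0914, 0.0297]
tool_rot: [[0.999, 0.032, -0.002], [0.032, -0.999, 0.0], [-0.002, -0.0, -1.0]]
force: [-0.6, -0.3, -3.6]
gripper_width: 0.0291
grasp_force: 59.7
```

Emit:
jog_arm(
  steps="0 0 0 0;0 0 0 0",
  grip=0.33,
)

```text
time: 5.88
eef_pos: [0.5835, -0.0915, 0.031]
tool_rot: [[0.999, 0.032, 0.001], [0.032, -0.999, -0.0], [0.001, 0.0, -1.0]]
force: [1.2, -0.6, -2.7]
gripper_width: 0.0287
grasp_force: 59.7
```

Emit:
jog_arm(
  steps="0 0 0 0;0 0 0 0",
  grip=0.34,
)

```text
time: 6.05
eef_pos: [0.5833, -0.0914, 0.0308]
tool_rot: [[0.999, 0.032, 0.001], [0.032, -0.999, -0.0], [0.001, 0.0, -1.0]]
force: [0.6, 0.4, -3.2]
gripper_width: 0.0286
grasp_force: 36.6
```

Emit:
jog_arm(
  steps="0 0 0 0;0 0 0 0",
  grip=0.345,
)

```text
time: 6.22
eef_pos: [0.5832, -0.0914, 0.0306]
tool_rot: [[0.999, 0.032, 0.001], [0.032, -0.999, 0.0], [0.001, 0.0, -1.0]]
force: [0.2, -0.5, 0.0]
gripper_width: 0.0298
grasp_force: 20.4
```

Emit:
jog_arm(
  steps="0 0 0 0;0 0 0 0",
  grip=0.349,
)

```text
time: 6.38
eef_pos: [0.5832, -0.0913, 0.0304]
tool_rot: [[0.999, 0.032, 0.0], [0.032, -0.999, -0.0], [0.0, 0.0, -1.0]]
force: [0.6, 0.5, 0.2]
gripper_width: 0.03
grasp_force: 7.4
```

Emit:
jog_arm(
  steps="0 0 -0.2 0;0 0 -0.2 0;0 0 -0.2 0;0 0 -0.2 0;0 0 -0.2 0;0 0 -0.2 0;0 0 -0.2 0;0 0 -0.2 0;0 0 -0.2 0;0 0 -0.2 0;0 0 0 0;0 0 0 0",
  grip=0.346,
)

```text
time: 7.38
eef_pos: [0.5841, -0.0914, 0.091]
tool_rot: [[0.999, 0.032, 0.003], [0.032, -0.999, -0.0], [0.003, 0.0, -1.0]]
force: [2.7, 0.3, 4.4]
gripper_width: 0.0299
grasp_force: 11.1
```

```bash
python3 - <<'E'
from h import *
s=arm.state(); print(s["time"],s["eef_pos"],s["force"],s["torque"])
f=grab("side"); cv2.imwrite("pics/s3.png",cv2.resize(f["frame"][100:320,180:420,::-1],None,fx=2.5,fy=2.5))
E
```

```text
7.3833 [ 0.58410755 -0.09142106  0.09102116] [2.66094973 0.26736147 4.35623234] [ 0.03827395 -0.36363879  0.0383349 ]
```

View pics/s3.png

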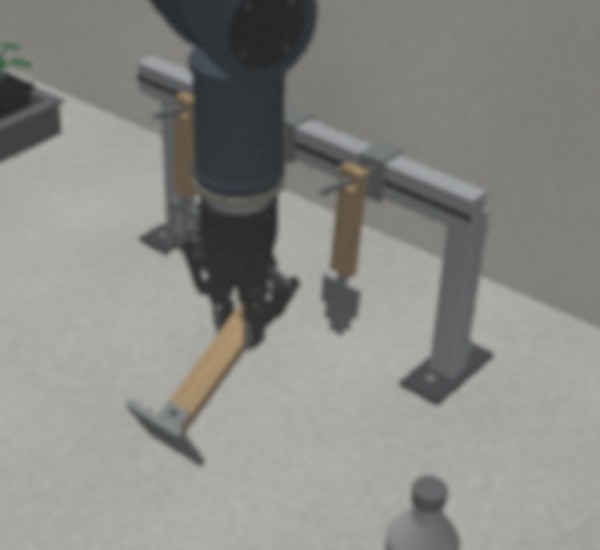

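The side crop shows the foot edge on the bench near (165,430) and the handle leaning about 45–50°. The tamper pivots with the soft grip, so I'll keep lifting.

Emit:
jog_arm(
  steps="0 0 -0.2 0;0 0 -0.2 0;0 0 -0.2 0;0 0 -0.2 0;0 0 -0.2 0;0 0 0 0;0 0 0 0;0 0 0 0",
)

```text
time: 8.1
eef_pos: [0.5844, -0.0914, 0.1211]
tool_rot: [[0.999, 0.032, 0.003], [0.032, -0.999, -0.0], [0.003, 0.0, -1.0]]
force: [1.7, 0.0, 6.9]
gripper_width: 0.0297
grasp_force: 12.1
```

```bash
python3 - <<'E'
from h import *
s=arm.state(); print(s["time"],s["eef_pos"],s["force"],s["torque"],s["grasp_force"])
f=grab("side"); cv2.imwrite("pics/s4.png",cv2.resize(f["frame"][100:320,180:420,::-1],None,fx=2.5,fy=2.5))
E
```

```text
8.1 [ 0.58435592 -0.09144277  0.12114532] [1.73463286 0.01829265 6.86410369] [ 0.08679595 -0.3287143  -0.08508275] 12.09827832877636
```

View pics/s4.png

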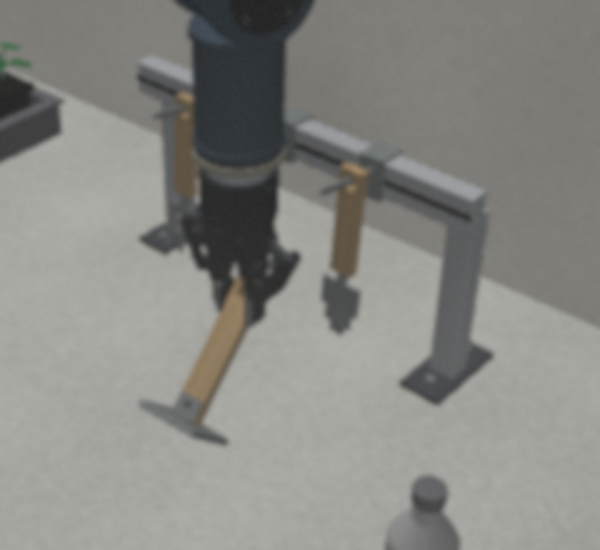

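The side crop shows the handle leaning about 30°, foot edge down near (185,420). I'll carry the top back over the foot to finish righting it gently.

Emit:
jog_arm(
  steps="-0.25 0 -0.06 0;-0.25 0 -0.06 0;-0.25 0 -0.05 0;-0.25 0 -0.03 0;-0.25 0 0 0;-0.25 0 0 0;-0.25 0 0.03 0;-0.2 0 0.03 0;0 0 0 0;0 0 0 0",
)

```text
time: 8.98
eef_pos: [0.5271, -0.0934, 0.1268]
tool_rot: [[0.999, 0.032, 0.007], [0.032, -0.999, -0.0], [0.007, 0.0, -1.0]]
force: [-0.0, 1.7, 23.6]
gripper_width: 0.0297
grasp_force: 17.2
```

```bash
python3 - <<'E'
from h import *
s=arm.state(); print(s["time"],s["eef_pos"],s["force"],s["torque"],s["grasp_force"])
f=grab("side"); cv2.imwrite("pics/s5.png",cv2.resize(f["frame"][100:320,180:420,::-1],None,fx=2.5,fy=2.5))
E
```

```text
8.9833 [ 0.52714744 -0.09344457  0.12683649] [-1.93910796e-02  1.70390830e+00  2.36335397e+01] [ 0.34676534 -0.06590825  0.00084462] 17.2354593873024
```

View pics/s5.png

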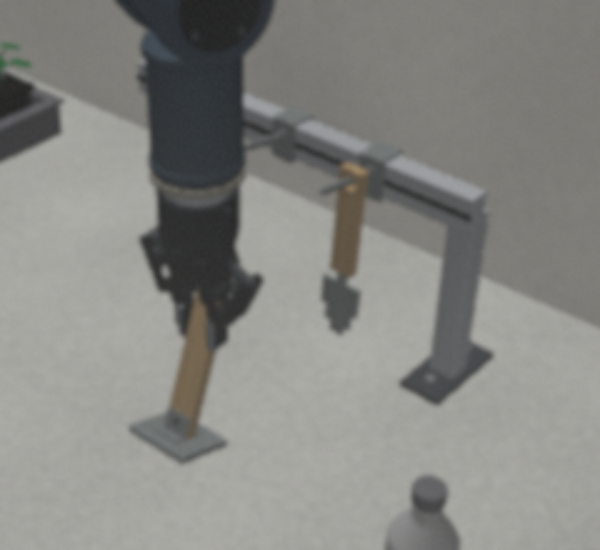

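The side crop shows the tamper nearly upright, its foot at (178,440) almost flat. There is some load on the grip, so I'll release it and rise.

Emit:
jog_arm(
  steps="0 0 -0.1 0;0 0 -0.1 0;0 0 -0.2 0;0 0 -0.3 0;0 0 -0.5 0;0 0 -0.8 0;0 0 -1 0;0 0 -1 0;0 0 0 0;0 0 0 0;0 0 0 0",
  grip=0.8,
)

```text
time: 9.95
eef_pos: [0.5242, -0.0931, 0.2444]
tool_rot: [[0.999, 0.033, -0.0], [0.033, -0.999, 0.0], [-0.0, -0.0, -1.0]]
force: [0.5, 0.7, -0.6]
gripper_width: 0.0685
grasp_force: 0.0
```

```bash
python3 - <<'E'
from h import *
s=arm.state(); print(s["time"],s["eef_pos"],np.round(s["tool_rot"],3),s["force"])
f=grab("wrist"); save(f,"w6.png"); np.savez("pics/w6.npz",pos=s["eef_pos"],rot=s["tool_rot"],**f)
f=grab("side"); np.savez("pics/side6.npz",**f)
W=cloud(f); hsv=cv2.cvtColor(f["frame"],cv2.COLOR_RGB2HSV)
w=(hsv[...,0]<25)&(hsv[...,1]>60)&(W[...,0]>.4)&(W[...,0]<.64)&(abs(W[...,1]+.09)<.08)&(W[...,2]>.01)&(W[...,2]<.19)
p=W[w];print(len(p),p.min(0),p.max(0));c=p.mean(0);print(c,np.linalg.svd(p-c,full_matrices=0)[2][0])
E
```

```text
9.95 [ 0.52423304 -0.09305497  0.24439691] [[ 0.999  0.033 -0.   ]
 [ 0.033 -0.999  0.   ]
 [-0.    -0.    -1.   ]] [ 0.48393096  0.66684576 -0.59729122]
442 [ 0.47562496 -0.11278944  0.01594156] [ 0.48910217 -0.08202311  0.16893435]
[ 0.47994381 -0.09970565  0.1056361 ] [0.01074683 0.02495917 0.9996307 ]
```

View pics/w6.png

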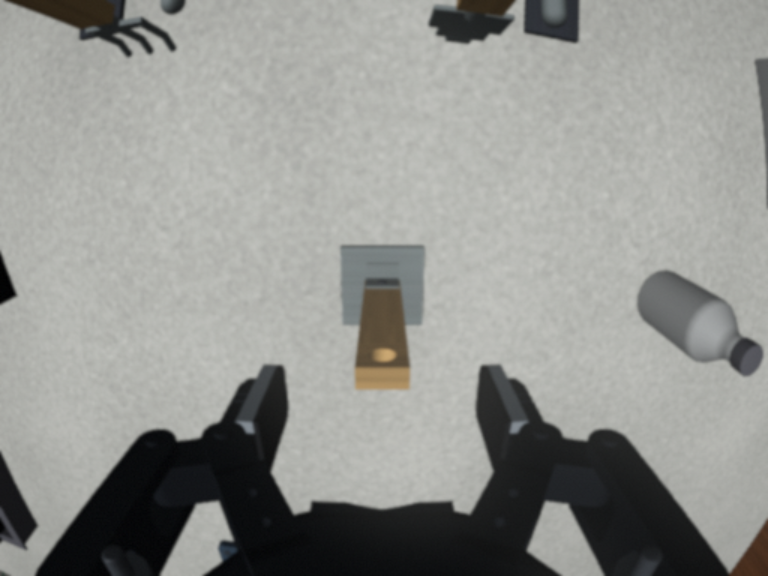

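The tamper stands upright: foot corners (341,246), (423,246), (424,323) and (344,323), with the handle's top face between (355,367) and (410,388).

```bash
python3 - <<'E'
from h import *
f=dict(np.load("pics/w6.npz"));pos,rot=f["pos"],f["rot"]
ft=wplane(f,pos,rot,np.array([[341,246],[424,246],[424,324],[343,324]])/1.5,.008);print(ft.round(4),ft.mean(0).round(4))
tp=wplane(f,pos,rot,np.array([[355,367],[410,366],[409,388],[357,388]])/1.5,.165);print(tp.round(4),tp.mean(0).round(4))
for a in(ft,tp):
    e=(a[0]-a[1]);print("yaw",np.degrees(np.arctan2(-e[0],e[1])))
# peg: side/scene depth from the unobstructed views
f=dict(np.load("pics/side6.npz"));W=cloud(f)
def peg(W,y0,n):
    g=(W[...,0]>.58)&(W[...,0]<.712)&(abs(W[...,1]-y0)<.02)&(W[...,2]>.225)&(W[...,2]<.262); p=W[g]
    print(n,len(p),p[:,0].min(),p[:,0].max()); 
    if len(p)>5: c=np.polyfit(p[:,0],p[:,1],1);d=np.polyfit(p[:,0],p[:,2],1);print("y@.65,.7",np.polyval(c,[.65,.7]),"z",np.polyval(d,[.65,.7]),"slopes",c[0],d[0], (p[:,0]-0).min())
peg(W,-.027,"side6 free")
g=(W[...,0]>.69)&(W[...,0]<.80)&(W[...,2]>.244)&(W[...,2]<.25)&(W[...,1]>-.24)&(W[...,1]<.19);p=W[g].astype(np.float32);print("rail",len(p),cv2.minAreaRect(p[:,:2]))
f=dict(np.load("pics/scene1.npz"));W=cloud(f);peg(W,-.027,"scene1 free")
g=(W[...,0]>.69)&(W[...,0]<.80)&(W[...,2]>.244)&(W[...,2]<.25)&(W[...,1]>-.24)&(W[...,1]<.19);p=W[g].astype(np.float32);print("rail",len(p),cv2.minAreaRect(p[:,:2]))
E
```

```text
[[ 0.5189 -0.0589  0.008 ]
 [ 0.5211 -0.129   0.008 ]
 [ 0.4496 -0.1335  0.008 ]
 [ 0.4473 -0.0609  0.008 ]] [ 0.4842 -0.0956  0.008 ]
[[ 0.4905 -0.0798  0.165 ]
 [ 0.492  -0.1092  0.165 ]
 [ 0.4781 -0.1094  0.165 ]
 [ 0.4773 -0.081   0.165 ]] [ 0.4845 -0.0948  0.165 ]
yaw 1.8216469710528318
yaw 2.9837816569955335
side6 free 44 0.6591920142394906 0.7105431378663823
y@.65,.7 [-0.02832073 -0.02957887] z [0.25172366 0.24256491] slopes -0.025162819366279572 -0.1831750361484431 0.6591920142394906Traceback (most recent call last):
  File "<stdin>", line 14, in <module>
cv2.error: OpenCV(4.12.0) /io/opencv/modules/imgproc/src/convhull.cpp:143: error: (-215:Assertion failed) total >= 0 && (depth == CV_32F || depth == CV_32S) in function 'convexHull'
```

Emit:
jog_arm(
  steps="-0.66 0.02 0 0;-0.66 0 0 0;0 0 0 0;0 0 0.6 0;0 0 0.7 0;0 0 0.7 0;0 0 0.7 0;0 0 0.7 0;0 0 0.5 0;0 0 0 0;0 0 0 0",
)

```text
time: 10.97
eef_pos: [0.4843, -0.0952, 0.1265]
tool_rot: [[0.999, 0.032, -0.003], [0.032, -0.999, 0.0], [-0.003, -0.0, -1.0]]
force: [0.6, 1.0, 0.7]
gripper_width: 0.0683
grasp_force: 0.0
```

Emit:
jog_arm(
  steps="0 0 0 0;0 0 0 0;0 0 0 0;0 0 0 0;0 0 0 0;0 0 0 0",
  grip=0,
)

```text
time: 11.47
eef_pos: [0.4855, -0.0949, 0.1283]
tool_rot: [[0.999, 0.033, 0.002], [0.033, -0.999, 0.0], [0.002, -0.0, -1.0]]
force: [-1.0, 0.6, 5.9]
gripper_width: 0.0296
grasp_force: 59.3
```

Emit:
jog_arm(
  steps="0 0 -0.3 0;0 0 -0.6 0;0 0 -0.8 0;0 0 -0.8 0;0 0 -0.5 0.65;0 0 -0.3 0;0 0 0 0;0 0 0 0",
)

```text
time: 12.13
eef_pos: [0.4847, -0.0949, 0.2263]
tool_rot: [[1.0, -0.023, 0.0], [-0.023, -1.0, 0.0], [0.0, -0.0, -1.0]]
force: [0.2, -0.1, -3.9]
gripper_width: 0.0291
grasp_force: 59.7
```

```bash
python3 - <<'E'
from h import *
s=arm.state(); print(s["time"],s["eef_pos"],np.round(s["tool_rot"],3),s["force"],s["torque"])
f=grab("wrist"); save(f,"w7.png"); np.savez("pics/w7.npz",pos=s["eef_pos"],rot=s["tool_rot"],**f)
f=grab("side"); np.savez("pics/side7.npz",**f)
E
```

```text
12.1333 [ 0.48473195 -0.09490942  0.22632796] [[ 1.    -0.023  0.   ]
 [-0.023 -1.     0.   ]
 [ 0.    -0.    -1.   ]] [ 0.20772287 -0.09636071 -3.93281219] [-0.02704069  0.03477551 -0.03746942]
```

View pics/w7.png

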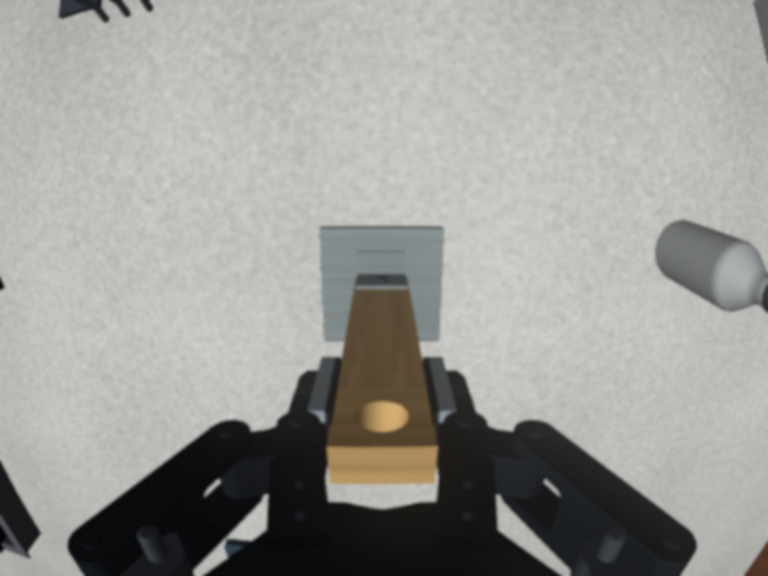

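The wrist view shows the tamper held square, its hole at (384,416) and its foot level. I'll carry it to just in front of the free peg and compare hole and peg in one picture.

Emit:
jog_arm(
  steps="0.5 -0.27 -0.03 0;0.8 -0.42 -0.03 0;0.9 -0.48 -0.03 0;0.9 -0.48 -0.03 0;0.7 -0.37 -0.03 0;0.5 -0.27 -0.03 0;0.15 -0.08 0 0;0 0 0 0;0 0 0 0;0 0 0 0",
)

```text
time: 13.07
eef_pos: [0.6189, -0.0283, 0.2312]
tool_rot: [[1.0, -0.026, -0.002], [-0.026, -1.0, -0.0], [-0.002, 0.001, -1.0]]
force: [0.6, 0.2, -3.1]
gripper_width: 0.0295
grasp_force: 59.7
```

```bash
python3 - <<'E'
from h import *
s=arm.state(); print(s["time"],s["eef_pos"],np.round(s["tool_rot"],3),s["force"])
f=grab("wrist"); save(f,"w8.png"); np.savez("pics/w8.npz",pos=s["eef_pos"],rot=s["tool_rot"],**f)
o,d=wray(f,s["eef_pos"],s["tool_rot"],[[384/1.5,416/1.5]])
k=(s["eef_pos"][0]+.007-o[0])/d[0,0];print("hole front centre",o+d[0]*k)
f=grab("side"); np.savez("pics/side8.npz",**f); W=cloud(f)
g=(W[...,0]>.64)&(W[...,0]<.712)&(abs(W[...,1]+.028)<.012)&(W[...,2]>.225)&(W[...,2]<.262); p=W[g];print(len(p),p.min(0),p.max(0))
hsv=cv2.cvtColor(f["frame"],cv2.COLOR_RGB2HSV)
w=(hsv[...,0]<25)&(hsv[...,1]>60)&(W[...,0]>.57)&(W[...,0]<.66)&(abs(W[...,1]+.028)<.05);q=W[w];print(len(q),np.percentile(q,[1,50,99],axis=0).round(3) if len(q) else 0)
E
```

```text
13.0667 [ 0.61888877 -0.02832871  0.23121992] [[ 1.    -0.026 -0.002]
 [-0.026 -1.    -0.   ]
 [-0.002  0.001 -1.   ]] [ 0.64267107  0.1855932  -3.11978544]
hole front centre [ 0.62588877 -0.0290564   0.25476281]
11 [ 0.69690438 -0.03232389  0.23731996] [ 0.71050153 -0.02308583  0.24447306]
400 [[ 0.609 -0.045  0.124]
 [ 0.613 -0.029  0.2  ]
 [ 0.625 -0.013  0.27 ]]
```

View pics/w8.png

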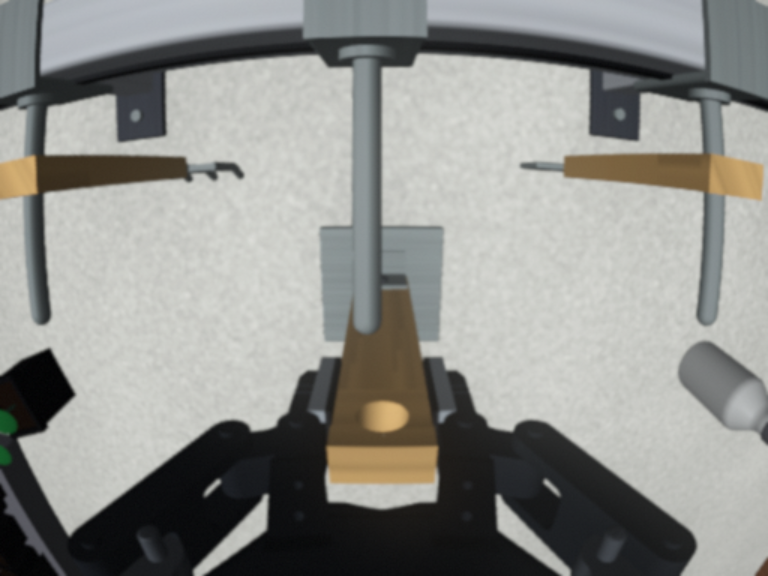

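The wrist view shows the free peg running from its root (367,58) to its tip (367,325), and the hole at (384,416). The peg lies slightly left of the hole, so I'll work out the offset.

```bash
python3 - <<'E'
from h import *
f=dict(np.load("pics/w8.npz"));pos,rot=f["pos"],f["rot"]
z=f["z_map"]
g=cv2.cvtColor(f["frame"],cv2.COLOR_RGB2GRAY).astype(int)
for r in (60,100,140,180,205): print(r,g[r,232:258].tolist(), z[r,240:250].round(3).tolist()[::3])
a=wplane(f,pos,rot,np.array([[366.5,322]])/1.5,.248);b=wplane(f,pos,rot,np.array([[366.5,62]])/1.5,.236)
print(a,b,"yaw",np.degrees(np.arctan2(b[0,1]-a[0,1],b[0,0]-a[0,0])),"tool yaw",np.degrees(np.arctan2(rot[1,0],rot[0,0])))
o,d=wray(f,pos,rot,np.array([[384,416]])/1.5);k=(pos[0]+.007-o[0])/d[0,0];h=o+d[0]*k;print("hole",h)
T=lambda X:(np.array(X)-pos)@rot
print("tool frame tip",T(a[0]),"root",T(b[0]),"hole",T(h))
E
```

```text
60 [195, 190, 171, 144, 136, 140, 143, 145, 144, 145, 145, 145, 143, 137, 128, 119, 108, 100, 90, 79, 72, 90, 141, 187, 202, 204] [0.11100000143051147, 0.11100000143051147, 0.10999999940395355, 0.11100000143051147]
100 [200, 195, 174, 150, 140, 145, 148, 150, 148, 149, 149, 149, 147, 141, 132, 122, 114, 104, 96, 86, 81, 98, 147, 191, 207, 207] [0.11299999803304672, 0.11299999803304672, 0.11400000005960464, 0.11299999803304672]
140 [197, 193, 171, 146, 138, 145, 148, 149, 149, 148, 149, 149, 148, 142, 132, 123, 114, 104, 96, 86, 82, 96, 143, 183, 193, 191] [0.11500000208616257, 0.11699999868869781, 0.11599999666213989, 0.11599999666213989]
180 [141, 139, 135, 132, 137, 142, 147, 147, 148, 148, 147, 148, 145, 138, 130, 121, 112, 103, 94, 85, 76, 81, 105, 131, 139, 139] [0.11699999868869781, 0.11800000071525574, 0.11800000071525574, 0.11800000071525574]
205 [137, 121, 104, 109, 127, 140, 145, 146, 146, 147, 146, 146, 143, 137, 129, 121, 110, 102, 92, 82, 74, 70, 73, 80, 84, 86] [0.11999999731779099, 0.11999999731779099, 0.12099999934434891, 0.11999999731779099]
[[ 0.65282893 -0.02490135  0.248     ]] [[ 0.72404466 -0.02683471  0.236     ]] yaw -1.55507849544875 tool yaw -1.466277713425881
hole [ 0.62588877 -0.0290564   0.25476281]
tool frame tip [ 0.03381188 -0.00428628 -0.01684153] root [ 0.10507469 -0.00418182 -0.00496637] hole [ 0.00697505  0.00056014 -0.02355488]
```

```bash
python3 - <<'E'
from h import *
f=dict(np.load("pics/w8.npz"));pos,rot=f["pos"],f["rot"]; z=f["z_map"]
M=f["mount"]
def T3(u,v):
    d=np.array([u-f["cx"],v-f["cy"]]);r=np.linalg.norm(d);th=r/f["fx"];c=np.r_[np.sin(th)*d/r,np.cos(th)]
    return M[:3,:3]@(c*z[v,u]/c[2])+M[:3,3]
for r in (60,100,140,180,200,210): print(r,np.mean([T3(u,r) for u in range(241,249)],0).round(4))
print("wood front",[T3(u,v).round(4).tolist() for u,v in((256,260),(240,285),(270,285),(256,292))])
print("top face",[T3(u,312).round(4).tolist() for u in(230,256,280)])
print("hole floor",T3(256,280).round(4))
E
```

```text
60 [ 0.0966 -0.004  -0.0088]
100 [ 0.0802 -0.004  -0.0112]
140 [ 0.0645 -0.004  -0.0144]
180 [ 0.0488 -0.004  -0.017 ]
200 [ 0.046  -0.0037 -0.0323]
210 [ 0.0367 -0.0041 -0.0189]
wood front [[0.0049, 0.0007, -0.0057], [0.0052, -0.0063, -0.0268], [0.0052, 0.0065, -0.0268], [0.0047, 0.0005, -0.0311]]
top face [[-0.0029, -0.0104, -0.0354], [-0.0025, 0.0005, -0.0357], [-0.003, 0.0106, -0.0354]]
hole floor [-0.0018  0.0006 -0.0133]
```

Emit:
jog_arm(
  steps="0 -0.15 -0.045 0;0 0 0 0;0.3 0 0.053 0;0.3 0 0.053 0;0.3 0 0.053 0;0.3 0 0.053 0;0 0 0 0;0 0 0 0",
)

```text
time: 13.83
eef_pos: [0.6566, -0.0238, 0.2261]
tool_rot: [[1.0, -0.025, -0.001], [-0.025, -1.0, -0.0], [-0.001, 0.0, -1.0]]
force: [0.2, 0.2, -3.2]
gripper_width: 0.0292
grasp_force: 59.7
```

Emit:
jog_arm(
  steps="0.25 0 0.044 0;0.25 0 0.044 0;0 0 0 0;0 0 0 0",
)

```text
time: 14.17
eef_pos: [0.6715, -0.024, 0.2239]
tool_rot: [[1.0, -0.024, -0.0], [-0.024, -1.0, -0.0], [-0.0, 0.0, -1.0]]
force: [0.0, -0.2, -4.1]
gripper_width: 0.029
grasp_force: 59.7
```

```bash
python3 - <<'E'
from h import *
s=arm.state(); print(s["time"],s["eef_pos"],s["force"],s["torque"])
f=grab("wrist"); save(f,"w9.png"); np.savez("pics/w9.npz",pos=s["eef_pos"],rot=s["tool_rot"],**f)
E
```

```text
14.1667 [ 0.67151229 -0.02404169  0.22387068] [ 0.02844051 -0.22465305 -4.05777367] [-0.00958515 -0.01624847 -0.01085469]
```

View pics/w9.png

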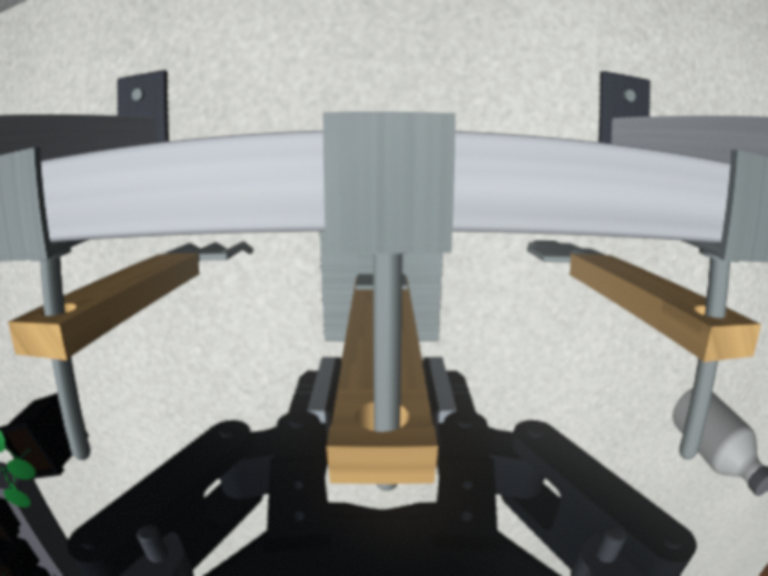

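The wrist view shows the peg through the hole, with its tip emerging behind the handle at (386,484) and no contact force. I'll push on along the peg.

Emit:
jog_arm(
  steps="0.25 0 0.044 0;0.25 0 0.044 0;0.25 0 0.044 0;0 0 0 0;0 0 0 0",
)

```text
time: 14.63
eef_pos: [0.694, -0.0247, 0.2197]
tool_rot: [[1.0, -0.024, -0.001], [-0.024, -1.0, -0.0], [-0.001, 0.0, -1.0]]
force: [-0.7, -0.4, -3.4]
gripper_width: 0.029
grasp_force: 59.7
```

Emit:
jog_arm(
  steps="0.22 0 0.04 0;0 0 0 0;0 0 0 0;0 0 0 0",
)

```text
time: 14.97
eef_pos: [0.7002, -0.0248, 0.219]
tool_rot: [[1.0, -0.024, -0.0], [-0.024, -1.0, -0.0], [-0.0, 0.0, -1.0]]
force: [0.1, 0.3, -3.8]
gripper_width: 0.0291
grasp_force: 59.7
```

Emit:
jog_arm(
  steps="0 0 0.04 0;0 0 0.04 0;0 0 0 0;0 0 0 0",
)

```text
time: 15.3
eef_pos: [0.7002, -0.0247, 0.2165]
tool_rot: [[1.0, -0.024, -0.0], [-0.024, -1.0, 0.0], [-0.0, -0.0, -1.0]]
force: [-0.2, 0.2, -2.8]
gripper_width: 0.0292
grasp_force: 59.7
```

Emit:
jog_arm(
  steps="0 0 0 0;0 0 0 0;0 0 0 0;0 0 0 0;0 0 0 0;0 0 0 0",
  grip=0.55,
)

```text
time: 15.8
eef_pos: [0.7004, -0.0248, 0.2167]
tool_rot: [[1.0, -0.024, 0.0], [-0.024, -1.0, -0.0], [0.0, 0.0, -1.0]]
force: [-0.1, 0.1, -0.7]
gripper_width: 0.0471
grasp_force: 0.0
```

Emit:
jog_arm(
  steps="0 0 -0.3 0;0 0 -0.5 0;0 0 -0.7 0;0 0 -1 0;0 0 -1 0;-1 0 0 0;-1 0 0 0;-1 0 0 0;0 0 0 0;0 0 0 0;0 0 0 0;0 0 0 0;0 0 0 0;0 0 0 0",
)

```text
time: 16.97
eef_pos: [0.6109, -0.0226, 0.3212]
tool_rot: [[1.0, -0.024, -0.0], [-0.024, -1.0, -0.0], [-0.0, 0.0, -1.0]]
force: [-0.8, 0.3, 0.2]
gripper_width: 0.0469
grasp_force: 0.0
```

```bash
python3 - <<'E'
from h import *
s=arm.state(); print(s["time"],s["eef_pos"],s["force"])
f=grab("wrist"); save(f,"w10.png"); np.savez("pics/w10.npz",pos=s["eef_pos"],rot=s["tool_rot"],**f)
E
```

```text
16.9667 [ 0.6109214  -0.02260558  0.32123116] [-0.7673432   0.29311248  0.23757346]
```

View pics/w10.png

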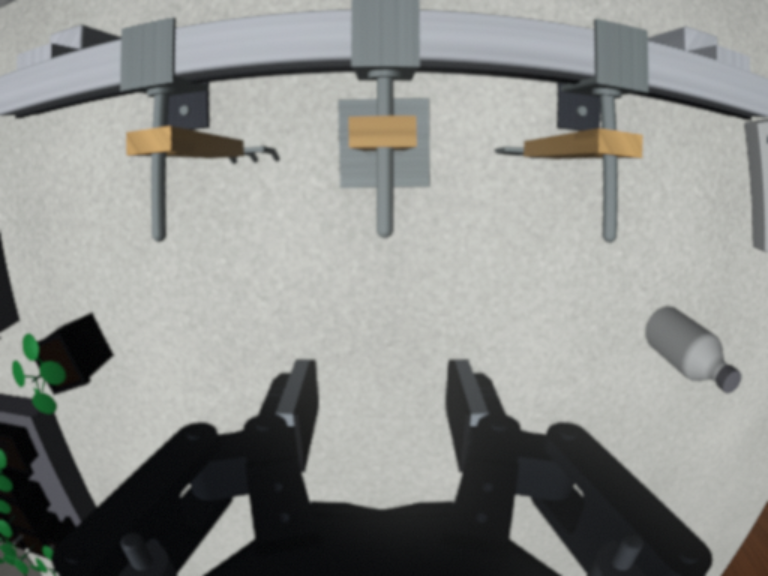

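The tamper hangs on the middle peg, its handle at (382,132) against a peg running from (384,75) to (385,235), so it is well past the middle. The fork, trowel, pot and flask are where they were. I'll let it settle, then hand in.

Emit:
jog_arm(
  steps="0 0 0 0;0 0 0 0;0 0 0 0;0 0 0 0;0 0 0 0;0 0 0 0;0 0 0 0;0 0 0 0;0 0 0 0;0 0 0 0;0 0 0 0;0 0 0 0",
)

```text
time: 18.02
eef_pos: [0.6103, -0.0226, 0.3216]
tool_rot: [[1.0, -0.024, -0.0], [-0.024, -1.0, -0.0], [-0.0, 0.0, -1.0]]
force: [0.3, -0.9, 0.2]
gripper_width: 0.0472
grasp_force: 0.0
```

```bash
python3 -c "
from station import job
print(job.job_done())"
```

```text
the job is handed in; nothing more can be done
None
```

I stood the tamper on its foot, let go, took hold of it afresh and hung it on the empty middle peg, about two-thirds of the way back; I handed the job in at 18 s, but no verdict came back.

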